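Move the tall sample vial to the storage rack

ROBOT

A 7-joint arm with a two-finger parallel gripper is mounted at the origin on the work surface. World frame = base frame: x ahead of the robot, y to its left, z up, the work surface at z = 0. Lengths are in mm, angles in rad, forces in N, time in s.
With the tool pointing down it reaches from about 400 to 900 mm from the base axis. Payload 5.5 kg.
Tool frame: the origin (TCP) lies midway between the tips of the shut fingers; the grasp point (between the pads) lies 19 mm behind it; x points along the fingers, y is the direction in which the jaws open and shut, and the axes are right-handed (so a half turn about x gives the same grasp; the last joint's range is limited). The gripper opens to 85 mm and grips with 20 to 120 N. Pads are 22 mm wide; open, the fingers measure 114 mm over their backs; the gripper's body (76 mm by 85 mm) begins 54 mm behind the grasp point. The pads swing forward as they close: fully open they stand 13 mm farther back than shut.
Start: joints at [1.437, 0.501, -0.427, 1.55, 0.221, 1.138, -0.21], TCP at [251.237, -599.483, 231.31] pointing down, gripper open.
Joint ranges: [-2.88, 2.88], [-0.31, 2.03], [-1.54, 1.56], [0.2, 2.42], [-1.41, 4.55], [0.19, 2.02], [-2.57, 2.57]. Speed limits (rad/s): [2.57, 2.57, 3.14, 3.14, 3.14, 3.14, 3.14].

INTERFACE

Orientations are given as a unit quaternion [x, y, z, w].
In Python, from rig import robot gives the robot as it stands. The module is installed in compiled form; this text tells all that it offers.
- The arm moves only by the tool carry_out, never from a script. Its argument "targets" is text: rows parted by semicolons, each of 7 numbers parted by spaces: the turn, a rotation vector about the tool's x, y, z in degrees, then the shift along the tool's x, y, z in cm, then the finger opening in cm, from 0 to 8.54. In form: ax ay az x y z jaw; .... A call has 1 to 5 rows; each row is the pose to reach, as a shift and turn from the pose commanded when the call began, along the tool's axes at that moment; what a row does not reach only later rows make up. A row lasts 1/8 s, in which the tool goes at most 62.5 mm and 10.7 degrees, less where a joint would pass 70% of its speed; a pose out of reach is approached as far as the arm can. A call with a gripper value outside its range is refused whole. The fingers move at their own pace and stop on an object; "force" is the grip in N (left out, the last holds). Time passes only in rows, so rows that repeat a pose let the fingers close. It gives the time, the measured TCP pose, the force and the opening at its end, in the units of the state.
- robot.state(): the state, without advancing time (a new reading comes with each control period).
- robot.grab_frame(name): name is "scene" or "top" or "wrist"; returns a dict with "pixels" (384x512x3 uint8, red, green, blue), "intrinsics" (3x3 intrinsics, pixels), "origin" and "attitude" of the camera in the world. Camera axes: x right, y down, z forward; pixel columns grow to the right and rows downward; lengths in mm; the calibration is good to about 2 mm. A picture is of the moment at which its call begins. There is no depth.
- robot.sign_off(): hands the job in, once; it reports no verdict.
The state is a dict: "clock": time; "q": joint angles; "joint_vel": joint speeds; "joint_efforts": joint torques, N m; "ee_pos": TCP position; "tool_rot": TCP orientation; "ft_force": force on the tool from outside, world axes, zero at the start; "torque": the same for the moment, N m; "finger_gap": opening from 0.0 (shut) to 1.0 (fully open).
Only numpy, scipy, OpenCV 4.12 (cv2) and the standard library are available. Lean on these libraries where they do the work, as an engineer would, in place of code of your own. Each camera call takes 0.05 s, during which the arm holds its last target. There are 200 camera calls.

TASK

Two three-hole wooden racks of paint-sample vials stand among the icons: one is full, the other has one empty hole. Lift the tall vial out of the full rack and stand it in the empty hole of the other rack, lowering it to the bottom before letting go and keeping it upright all the way. Leave the small painted icon between the racks where it lies.

Things in the scene. Friction and masses are not known exactly. Their poses are not given: they have to be found in the camera images.
- tall_vial: Amber glass vial, black cap: cylinder 28 mm across, 98 mm tall (lowest 80 mm plain glass, top 14 mm cap 27 mm across), 45 g, flat bottom. Origin: centre of its underside; z up its axis. Starts upright in any hole of the full rack, underside 10 mm above the table, 63 mm showing. The four other vials, two in each rack, look alike but are 61 mm tall, 26 mm showing.
- full_rack: The full rack, fixed: a light wooden block 70 mm (its x) by 190 mm (its y) by 45 mm high. Three round holes, 44 mm across, 35 mm deep (floor 10 mm above the table), in a row along its y at -60, 0 and +60 mm, hold the tall vial and two short ones. Origin: centre of its underside.
- free_hole (a point): Centre of the mouth of the empty hole, 45 mm above the table, in the other rack: a fixed block just like the full rack, to its left or right. Hole 44 mm across, 35 mm deep, flat floor 10 mm above the table, rim bevelled 3 mm. z up, y along the row; it is the row's +y end hole; the other two, 60 and 120 mm towards -y, hold short vials standing 26 mm above the rack.
- small_icon: A small old painted wooden panel, 130 mm (x) by 90 mm (y) by 20 mm thick, lying loose and flat on the table between the two racks. Origin at the centre of its underside.

How it is judged:
By the outcome, as a careful person would: the job done as asked, in the order asked, and still so for the second after the job is handed in, with the robot touching nothing.
It also fails if it takes over 32 s, if anything falls off the work surface, if the arm or the gripper's body presses on something with over 40 N, if the wrist force passes 120 N, or if a joint passes its speed limit or range.

## Working session

There is one attempt and no reset: what is moved stays moved. The work goes in short steps, Python scripts to look and compute and a tool call to move; the robot and the scene stay as the last step left them, time stands still between calls to the robot, and variables do not carry over. Pictures are saved under pics/ and viewed, about 8 in all and at most 12, crops included, and the job is handed in when it is done.

Besides the shell and the picture viewer there is one more tool, called after "Emit:" as name(argument=value, ...) on one line, values as JSON. carry_out: Moves the arm, as the interface text tells. Its arguments: {"type":"object","properties":{"targets":{"type":"string"},"force":{"type":"number"}},"required":["targets"]}

```bash
mkdir -p pics; cat > h.py <<'E'
import numpy as np, cv2
from rig import robot
from scipy.spatial.transform import Rotation as R
def snap(name,fn):
    f=robot.grab_frame(name); cv2.imwrite('pics/'+fn+'.png',f['pixels'][:,:,::-1]); np.savez('pics/'+fn+'.npz',K=f['intrinsics'],o=f['origin'],a=f['attitude']); return f
def att(a):
    a=np.array(a); return a if a.shape==(3,3) else R.from_quat(a).as_matrix()
def ray(fn,u,v,z):
    d=np.load('pics/'+fn+'.npz'); r=att(d['a'])@np.linalg.inv(d['K'])@[u,v,1]; o=d['o']
    return o+r*(z-o[2])/r[2]
def proj(fn,p):
    d=np.load('pics/'+fn+'.npz'); c=d['K']@att(d['a']).T@(np.array(p)-d['o']); return c[:2]/c[2]
E
python3 - <<'E'
from h import *
for n in ('top','scene'):
    f=snap(n,n+'0'); print(n,f['origin'],f['attitude'],f['intrinsics'])
a=cv2.imread('pics/top0.png'); cv2.imwrite('pics/top0b.png',cv2.resize(a,(800,600),interpolation=cv2.INTER_CUBIC))
s=robot.state(); print(s)
E
```

```text
top [ 382.15969408   19.35106262 1062.13544349] [-0.6990036   0.71036441 -0.05785029  0.0585637 ] [[483.84512626   0.         259.19206997]
 [  0.         483.84512626 203.02142274]
 [  0.           0.           1.        ]]
scene [1132.9828178    26.98913812  613.50852923] [ 0.62253316  0.67004596 -0.29069332 -0.28104853] [[415.83502897   0.         260.93877778]
 [  0.         415.83502897 189.89470436]
 [  0.           0.           1.        ]]
{'clock': 0.1, 'q': array([ 1.43720765,  0.50175031, -0.42679055,  1.55137371,  0.22076446,
        1.1382775 , -0.21031622]), 'joint_vel': array([-0.00142215, -0.00063338, -0.00046104, -0.00239216, -0.00083718,
       -0.00077426, -0.00127773]), 'joint_efforts': array([-1.19253056e-02, -5.70806801e+01, -5.83877385e+00, -2.81749123e+01,
        1.05330339e-02,  5.47070362e-03, -7.92163434e-06]), 'ee_pos': array([ 250.91931871, -598.92779116,  230.35216398]), 'tool_rot': array([-0.69314224, -0.13998742,  0.6933289 , -0.13875299]), 'ft_force': array([0.41308052, 0.41874776, 0.876499  ]), 'torque': array([ 0.02104875, -0.01942502,  0.00787842]), 'finger_gap': 0.9991903040571096}
```

View pics/top0b.png

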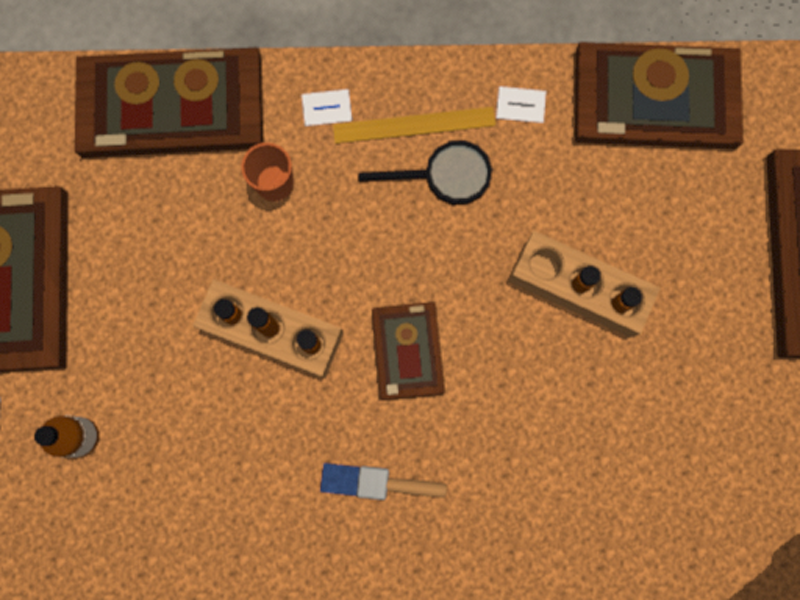

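View pics/scene0.png

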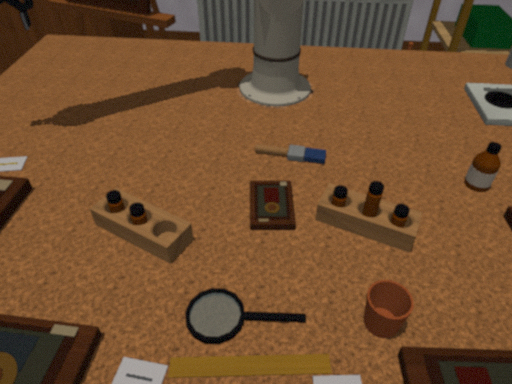

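Top view: the full rack is on the left (about (268,330) in the enlarged image) with the tall vial in its middle hole. The other rack is on the right, with its empty hole at about (544,264). The icon is at (408,350). I'll enlarge both racks.

```bash
python3 - <<'E'
from h import *
a=cv2.imread('pics/top0.png')
c1=cv2.resize(a[170:250,115:225],None,fx=7,fy=7,interpolation=cv2.INTER_CUBIC)[:,:770]
c2=cv2.resize(a[140:225,320:430],None,fx=7,fy=7,interpolation=cv2.INTER_CUBIC)
c=np.vstack([c1,c2]); c=cv2.resize(c,None,fx=.5,fy=.5,interpolation=cv2.INTER_AREA)
cv2.imwrite('pics/crop0.png',c); print(c.shape)
E
```

```text
(578, 385, 3)
```

View pics/crop0.png

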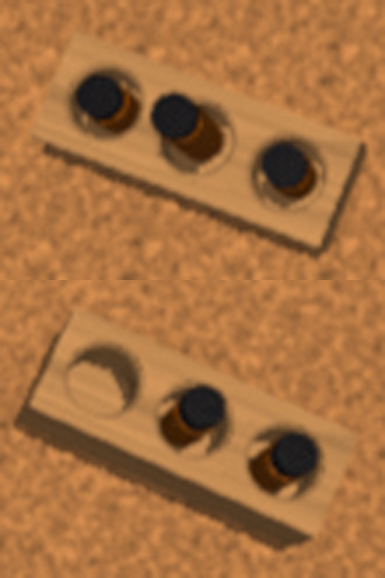

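The crop shows the tall cap top at (176,116), its hole at about (197,137), and the free hole at about (101,382).

```bash
python3 - <<'E'
from h import *
A=lambda x,y:(115+x/3.5,170+y/3.5)
B=lambda x,y:(320+x/3.5,140+(y-280)/3.5)
def P(n,uv,z): p=ray('top0',*uv,z); print(n,p.round(1)); return p
for c in [(78,38),(364,144),(320,250),(32,130)]: P('r1c',A(*c),45)
for c in [(107,103),(197,137),(289,174)]: P('hole1',A(*c),45)
for c in [(100,97),(286,163)]: P('shortcap',A(*c),71)
P('tallcap',A(176,116),108)
for c in [(78,308),(358,437),(308,538),(28,405)]: P('r2c',B(*c),45)
P('free',B(101,382),45)
for c in [(202,407),(296,454)]: P('shortcap2',B(*c),71)
ic=[ray('top0',u/1.5625,v/1.5625,20).round(0) for u,v in [(373,307),(435,303),(444,393),(379,399)]];print(ic)
print(R.from_quat(robot.state()['tool_rot']).as_matrix().round(3))
E
```

```text
r1c [603.9 280.2  45. ]
r1c [535.2 104.7  45. ]
r1c [471.3 131.3  45. ]
r1c [547.1 306.7  45. ]
hole1 [563.1 261.4  45. ]
hole1 [541.2 206.2  45. ]
hole1 [517.6 150.2  45. ]
shortcap [562.1 259.5  71. ]
shortcap [520.7 148.6  71. ]
tallcap [543.7 206.8 108. ]
r2c [ 669.5 -163.3   45. ]
r2c [ 585.1 -331.    45. ]
r2c [ 523.2 -296.3   45. ]
r2c [ 608.5 -129.9   45. ]
free [ 622.2 -175.4   45. ]
shortcap2 [ 599.7 -230.1   71. ]
shortcap2 [ 570.2 -284.4   71. ]
[array([571.,  64.,  20.]), array([575., -23.,  20.]), array([449., -33.,  20.]), array([442.,  57.,  20.])]
[[-0.001  0.386 -0.922]
 [ 0.002 -0.922 -0.386]
 [-1.    -0.002 -0.   ]]
```

Emit:
carry_out(targets="-6 0 0 0 -4 -3.7 8.5; -12 0 0 0 -8 -7.4 8.5; -18 0 0 0 -12 -11.1 8.5; -24 0 0 0 -16 -14.8 8.5; -30 0 0 0 -20 -18.5 8.5", force=30)

```text
clock: 0.72
ee_pos: [344.8, -341.6, 231.1]
tool_rot: [-0.633, -0.315, 0.633, -0.315]
ft_force: [0.6, -0.4, 0.2]
finger_gap: 0.994
```

```bash
cat >> h.py <<'E'
def go(x,y,z,jaw):
    s=robot.state(); M=R.from_quat(s['tool_rot']).as_matrix()
    yaw=np.degrees(np.arctan2(M[1,1],M[0,1])); d=M.T@(np.array([x,y,z])-s['ee_pos'])/10
    print('t',s['clock'],'pos',s['ee_pos'].round(1),'yaw',yaw.round(1),'tilt',M[2].round(3),'shift cm',d.round(2),'ax',(-(jaw-yaw)).round(1),'F',s['ft_force'].round(1),s['finger_gap'])
E
python3 -c "
from h import *
go(543,206,231,-22.5)"
```

```text
t 0.725 pos [ 344.8 -341.6  231.1] yaw -37.1 tilt [-1. -0.  0.] shift cm [ 1.000e-02 -1.719e+01 -5.565e+01] ax -14.6 F [ 0.6 -0.4  0.2] 0.9943490064810736
```

Emit:
carry_out(targets="-2 0 0 0 -1.7 -5.5 8.5; -4 0 0 0 -3.4 -11 8.5; -6 0 0 0 -5.1 -16.5 8.5; -8 0 0 0 -6.8 -22 8.5; -10 0 0 0 -8.5 -27.5 8.5")

```text
clock: 1.35
ee_pos: [443.6, -71.7, 231.3]
tool_rot: [-0.604, -0.368, 0.604, -0.369]
ft_force: [1.1, -0.6, -0.7]
finger_gap: 0.997
```

```bash
python3 -c "
from h import *
go(543,206,231,-22.5)"
```

```text
t 1.35 pos [443.6 -71.7 231.3] yaw -27.2 tilt [-1.     0.001  0.001] shift cm [ 2.000e-02 -3.860e+00 -2.924e+01] ax -4.7 F [ 1.1 -0.6 -0.7] 0.9970529518575993
```

Emit:
carry_out(targets="-2 0 0 0 -0.8 -6 8.5; -4 0 0 0 -1.6 -12 8.5; -4.7 0 0 0 -2.4 -18 8.5; -4.7 0 0 0 -3.2 -24 8.5; -4.7 0 0 0 -3.9 -29.2 8.5")

```text
clock: 1.98
ee_pos: [542.8, 206.4, 230.8]
tool_rot: [-0.588, -0.393, 0.588, -0.393]
ft_force: [0.4, 0.5, 0.2]
finger_gap: 0.994
```

Emit:
carry_out(targets="0 0 0 0 0 0 8.5; 0 0 0 0 0 0 8.5")

```text
clock: 2.22
ee_pos: [542.0, 203.8, 230.6]
tool_rot: [-0.587, -0.393, 0.589, -0.393]
ft_force: [0.7, -1.0, 0.4]
finger_gap: 0.995
```

```bash
python3 -c "
from h import *
go(543,206,231,-22.5)
f=snap('wrist','w1');print(f['origin'],att(f['attitude']).round(2).tolist())
for p in [(543,206,108),(541,206,45),(562,259.5,71)]: print(proj('w1',p))"
```

```text
t 2.225 pos [542.  203.8 230.6] yaw -22.5 tilt [-1.    -0.001  0.001] shift cm [-0.04  0.01 -0.25] ax -0.0 F [ 0.7 -1.   0.4] 0.9948736860807929
[567.38517302 263.85114799 374.09117885] [[0.92, -0.37, -0.1], [-0.38, -0.89, -0.24], [-0.0, 0.26, -0.97]]
[255.39277406 178.17429213]
[253.75189872 165.38867429]
[252.32747434 110.73917552]
```

View pics/w1.png

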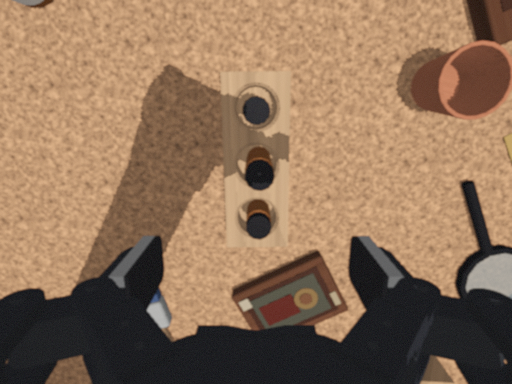

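Wrist view: the tall cap top is at about (259.5,176), the short caps at (257,109) and (258,228). The rack edges are parallel to the image columns, so the yaw is right.

```bash
python3 -c "
from h import *
print(ray('w1',259.5,176,108),ray('w1',257,109,71),ray('w1',258,228,71),ray('w1',257,160.5,45))
go(545,206.5,120,-22.5); go(545,206.5,54,-22.5)"
```

```text
[547.07399957 206.42950464 108.        ] [566.68642339 259.28145045  71.        ] [521.64455994 147.53199483  71.        ] [546.24960272 209.57197719  45.        ]
t 2.275 pos [542.2 202.7 230.7] yaw -22.6 tilt [-1.    -0.     0.002] shift cm [11.07  0.11 -0.48] ax -0.1 F [-0.  -0.5  0.8] 0.9934099452047096
t 2.275 pos [542.2 202.7 230.7] yaw -22.6 tilt [-1.    -0.     0.002] shift cm [17.67  0.11 -0.49] ax -0.1 F [-0.  -0.5  0.8] 0.9934099452047096
```

Emit:
carry_out(targets="0 0 0 0 0.15 -0.4 8.5; 0 0 0 4 0.15 -0.4 8.5; 0 0 0 8 0.15 -0.4 8.5; 0 0 0 11 0.15 -0.4 8.5; 0 0 0 13.5 0.15 -0.4 8.5")

```text
clock: 2.9
ee_pos: [545.6, 205.5, 95.1]
tool_rot: [-0.588, -0.392, 0.589, -0.392]
ft_force: [-0.3, 0.4, -0.6]
finger_gap: 0.993
```

Emit:
carry_out(targets="0 0 0 1.5 0 0 8.5; 0 0 0 3 0 0 8.5; 0 0 0 4.1 0 0 8.5; 0 0 0 4.1 0 0 8.5")

```text
clock: 3.4
ee_pos: [545.1, 207.1, 54.8]
tool_rot: [-0.588, -0.393, 0.588, -0.392]
ft_force: [0.6, -0.0, 0.6]
finger_gap: 0.994
```

```bash
python3 -c "
from h import *
go(545.5,206.6,54,-22.5)
f=snap('wrist','w2'); f=snap('scene','s2')
a=cv2.imread('pics/w2.png');b=cv2.imread('pics/s2.png')[120:280,270:470]
cv2.imwrite('pics/c2.png',np.hstack([a[:,60:460],cv2.resize(b,(400,320),interpolation=cv2.INTER_CUBIC)[:, :].copy() if 0 else cv2.copyMakeBorder(cv2.resize(b,(400,320)),0,64,0,0,0)]))"
```

```text
t 3.4 pos [545.1 207.1  54.8] yaw -22.6 tilt [-1.    -0.001  0.001] shift cm [0.08 0.06 0.03] ax -0.1 F [ 0.6 -0.   0.6] 0.9944612528495217
```

View pics/c2.png

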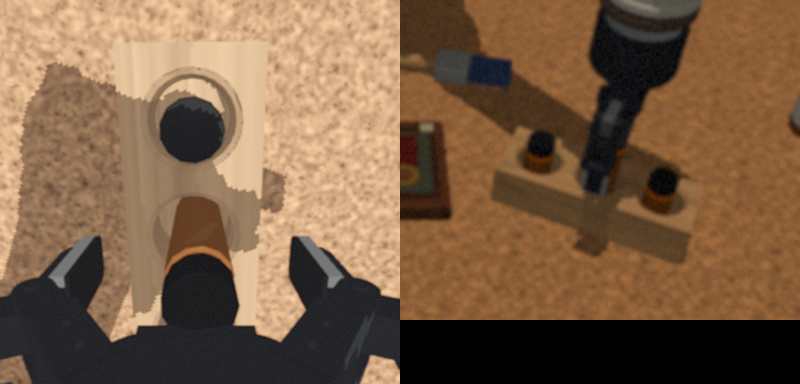

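The vial is centred between the open fingers (at x≈200, fingers at 103 and 290). I'll close.

Emit:
carry_out(targets="0 0 0 0 0 0 5; 0 0 0 0 0 0 3.5; 0 0 0 0 0 0 2.5; 0 0 0 0 0 0 2; 0 0 0 0 0 0 2", force=35)

```text
clock: 4.12
ee_pos: [545.6, 207.4, 55.6]
tool_rot: [0.588, 0.392, -0.588, 0.393]
ft_force: [0.2, -1.7, 4.1]
finger_gap: 0.314
```

Emit:
carry_out(targets="0 0 0 0 0 0 2; 0 0 0 0 0 0 2; 0 0 0 0 0 0 2")

```text
clock: 4.5
ee_pos: [545.6, 207.4, 55.6]
tool_rot: [0.588, 0.392, -0.588, 0.393]
ft_force: [0.5, -1.1, 6.1]
finger_gap: 0.314
```

Emit:
carry_out(targets="0 0 0 -0.5 0 0 2; 0 0 0 -2 0 0 2; 0 0 0 -4 0 0 2; 0 0 0 -6.5 0 0 2; 0 0 0 -9 0 0 2")

```text
clock: 5.12
ee_pos: [545.6, 207.6, 147.5]
tool_rot: [0.589, 0.392, -0.588, 0.393]
ft_force: [0.9, -0.6, -0.5]
finger_gap: 0.318
```

Emit:
carry_out(targets="0 0 0 -2 0 0 2; 0 0 0 -3 0 0 2; 0 0 0 -3 0 0 2")

```text
clock: 5.5
ee_pos: [545.8, 207.3, 176.0]
tool_rot: [0.589, 0.392, -0.588, 0.393]
ft_force: [0.6, -0.5, -0.9]
finger_gap: 0.318
```

```bash
python3 -c "
from h import *
go(623,-176,175,-26.5)
f=snap('wrist','w3'); f=snap('scene','s3')
a=cv2.imread('pics/w3.png');b=cv2.imread('pics/s3.png')[80:240,290:490]
cv2.imwrite('pics/c3.png',np.hstack([a[:,60:460],cv2.copyMakeBorder(cv2.resize(b,(400,320)),0,64,0,0,0)]))"
```

```text
t 5.5 pos [545.8 207.3 176. ] yaw -22.6 tilt [-1.     0.001 -0.001] shift cm [ 0.11 21.84 32.43] ax 3.9 F [ 0.6 -0.5 -0.9] 0.31801865746180585
```

View pics/c3.png

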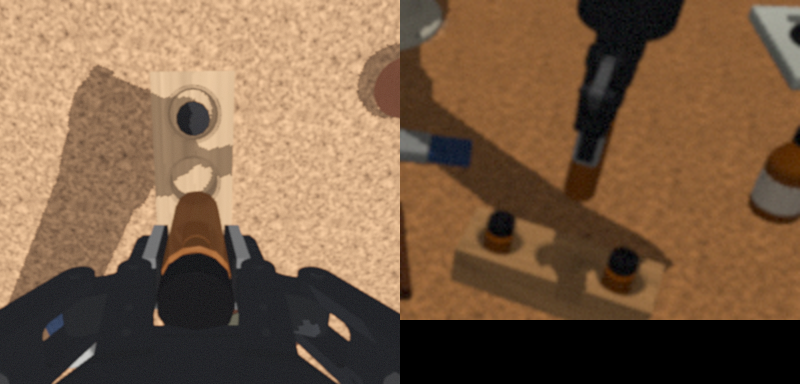

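The vial is held upright and clear of the rack. I'll carry it across.

Emit:
carry_out(targets="0.4 0 0 0 1 1.5 2; 1 0 0 0 2.8 4.2 2; 1.6 0 0 0 4.8 7.1 2; 2.3 0 0 0 6.8 10.1 2; 3 0 0 0 8.8 13.1 2")

```text
clock: 6.22
ee_pos: [576.2, 49.7, 174.4]
tool_rot: [-0.598, -0.377, 0.599, -0.376]
ft_force: [0.6, 0.3, -0.7]
finger_gap: 0.321
```

Emit:
carry_out(targets="0.5 0 0 0 1.2 3.1 2; 0.9 0 0 0 2.8 6.2 2; 0.9 0 0 0 4.6 9.1 2; 0.9 0 0 0 6.4 11.7 2; 0.9 0 0 0 8 14.2 2")

```text
clock: 6.85
ee_pos: [586.5, -113.0, 174.3]
tool_rot: [-0.601, -0.372, 0.602, -0.371]
ft_force: [-1.0, -0.7, -0.3]
finger_gap: 0.318
```

```bash
python3 -c "
from h import *
go(623,-176,175,-26.5)"
```

```text
t 6.85 pos [ 586.5 -113.   174.3] yaw -26.6 tilt [-1.    -0.001  0.001] shift cm [-0.07  6.08  4.  ] ax -0.1 F [-1.  -0.7 -0.3] 0.318429614872628
```

Emit:
carry_out(targets="0 0 0 0 2.4 1.6 2; 0 0 0 0 4.5 2.9 2; 0 0 0 0 5.6 3.7 2; 0 0 0 0 6 3.9 2; 0 0 0 0 6 3.9 2")

```text
clock: 7.48
ee_pos: [623.3, -171.0, 175.0]
tool_rot: [-0.601, -0.373, 0.601, -0.372]
ft_force: [-0.3, 0.6, -0.6]
finger_gap: 0.32
```

```bash
python3 -c "
from h import *
go(623,-176,175,-26.5)
f=snap('wrist','w4'); f=snap('scene','s4'); f=snap('top','t4')
a=cv2.imread('pics/w4.png')
cv2.imwrite('pics/w4b.png',cv2.resize(a[60:340,120:400],(600,600),interpolation=cv2.INTER_CUBIC))"
```

```text
t 7.475 pos [ 623.3 -171.   175. ] yaw -26.4 tilt [-1.    -0.001 -0.   ] shift cm [0.   0.19 0.46] ax 0.1 F [-0.3  0.6 -0.6] 0.31982540538246335
```

View pics/w4b.png

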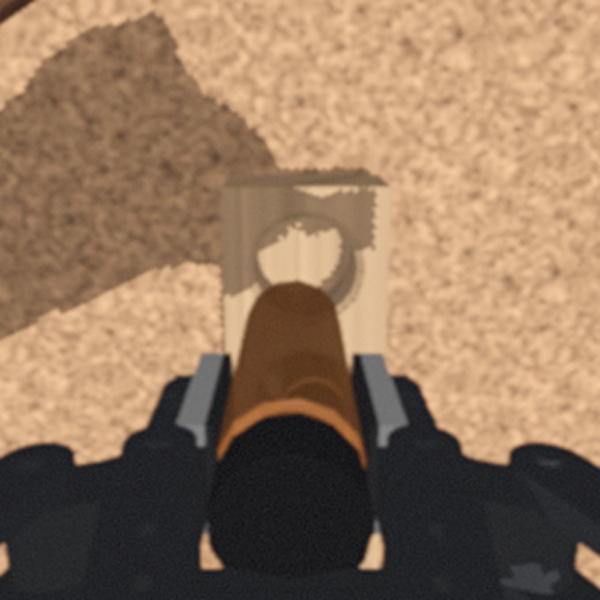

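The wrist view shows the rack end edge from (225,186) to (388,186) and the hole rim spanning x 256 to 362 with its top at y≈213. The vial's underside is at about (296,300).

```bash
python3 -c "
from h import *
q=lambda x,y:(120+x/600*280,60+y/600*280)
e1=ray('w4',*q(225,186),45);e2=ray('w4',*q(388,186),45);m=(e1+e2)/2
d=(e2-e1)[:2];print('edge',e1,e2,np.hypot(*d),np.degrees(np.arctan2(d[1],d[0])))
n=np.array([d[1],-d[0]])/np.hypot(*d); print('hole from edge',m[:2]+35*n)
l=ray('w4',*q(256,258),45);r=ray('w4',*q(362,258),45);t=ray('w4',*q(306,213),45)
print('rim lr',l,r,'mid',(l+r)/2,'top',t,'hole from top',t[:2]+22*n)
s=robot.state()['ee_pos']
for z in (130,228,160): print(z,(proj('w4',[s[0],s[1],z])-[120,60])*600/280)
go(624,-176,175,-26.5)
"
```

```text
edge [ 612.5632672  -133.03485646   45.        ] [ 672.42864169 -162.7684914    45.        ] 66.84274163440014 -26.412441844827583
hole from edge [ 626.92691587 -179.24820544]
rim lr [ 610.07084908 -165.70167867   45.        ] [ 650.12660177 -185.59504798   45.        ] mid [ 630.09872542 -175.64836332   45.        ] top [ 637.39654724 -157.85752649   45.        ] hole from top [ 627.61029442 -177.56106059]
130 [288.65132732 319.34015702]
228 [286.47950838 522.25326507]
160 [288.24333893 357.45852499]
t 7.625 pos [ 623.4 -170.4  175.5] yaw -26.4 tilt [-1. -0. -0.] shift cm [0.05 0.3  0.48] ax 0.1 F [-0.6 -0.5 -0.7] 0.31979094551622383
```

Emit:
carry_out(targets="0 0 0 0 0.3 0.3 2; 0 0 0 1.5 0.45 0.5 2; 0 0 0 3.5 0.45 0.5 2; 0 0 0 5.5 0.45 0.5 2; 0 0 0 6.8 0.45 0.5 2")

```text
clock: 8.25
ee_pos: [624.3, -177.8, 104.7]
tool_rot: [-0.6, -0.373, 0.602, -0.372]
ft_force: [0.2, -0.1, -0.5]
finger_gap: 0.317
```

Emit:
carry_out(targets="0 0 0 0 0 0 2; 0 0 0 0 0 0 2")

```text
clock: 8.5
ee_pos: [626.0, -177.9, 107.7]
tool_rot: [0.601, 0.372, -0.601, 0.372]
ft_force: [-0.4, 0.6, -0.7]
finger_gap: 0.322
```

```bash
python3 -c "
from h import *
go(627,-178,175,-26.5)
f=snap('wrist','w5'); f=snap('scene','s5')
a=cv2.imread('pics/w5.png')[100:340,140:380];b=cv2.imread('pics/s5.png')[140:270,80:210]
cv2.imwrite('pics/c5.png',np.hstack([cv2.resize(x,(400,400),interpolation=cv2.INTER_CUBIC) for x in (a,b)]))"
```

```text
t 8.5 pos [ 626.  -177.9  107.7] yaw -26.4 tilt [-1.     0.001 -0.   ] shift cm [-6.73  0.1  -0.04] ax 0.1 F [-0.4  0.6 -0.7] 0.3217583061235944
```

View pics/c5.png

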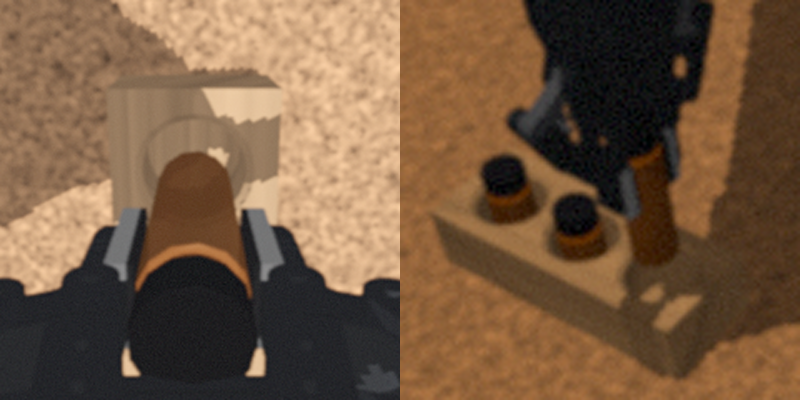

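```bash
python3 -c "
from h import *
r=np.array([.444,.896,0]);T=np.array([626,-177.9,0])
for n,k,z in (('edge',35,45),('rim',22,45),('rim',25,45),('vialbot',14,62)):
    print(n,(proj('w5',T+k*r+[0,0,z])-[140,100])*400/240)
print((proj('s5',T+[0,0,62])-[80,140])*400/130, (proj('s5',T+[0,0,45])-[80,140])*400/130)
"
```

```text
edge [191.36278289  85.61715205]
rim [191.42776951 117.56167369]
rim [191.41295861 110.28129654]
vialbot [191.40328391 147.50204511]
[253.58451076 249.03384763] [257.6995464  268.62663191]
```

Hole and vial line up (both x≈195, and the rack edge and rim are within about 2 mm of where they should be). I'll lower it.

Emit:
carry_out(targets="0 0 0 1 0 0 2; 0 0 0 2.2 0 0 2; 0 0 0 3.4 0 0 2; 0 0 0 4.3 0 0 2; 0 0 0 4.7 0 0 2")

```text
clock: 9.22
ee_pos: [625.0, -178.0, 59.2]
tool_rot: [-0.601, -0.373, 0.601, -0.372]
ft_force: [-0.2, 0.1, -0.6]
finger_gap: 0.313
```

Emit:
carry_out(targets="0 0 0 0.2 0 0 2; 0 0 0 0.4 0 0 2; 0 0 0 0.4 0 0 2")

```text
clock: 9.6
ee_pos: [625.6, -178.2, 56.5]
tool_rot: [0.601, 0.372, -0.601, 0.372]
ft_force: [0.5, -0.7, -0.5]
finger_gap: 0.321
```

Emit:
carry_out(targets="0 0 0 0.1 0 0 2; 0 0 0 0.2 0 0 2; 0 0 0 0.2 0 0 2")

```text
clock: 9.98
ee_pos: [625.9, -178.2, 55.6]
tool_rot: [0.601, 0.372, -0.601, 0.373]
ft_force: [-1.9, -0.2, 7.4]
finger_gap: 0.316
```

Contact on the floor (7 N), at exactly the grip height. I'll release.

Emit:
carry_out(targets="0 0 0 0 0 0 3; 0 0 0 0 0 0 4; 0 0 0 0 0 0 6; 0 0 0 0 0 0 8.5; 0 0 0 0 0 0 8.5")

```text
clock: 10.6
ee_pos: [625.4, -178.1, 54.2]
tool_rot: [0.601, 0.372, -0.601, 0.372]
ft_force: [0.7, -0.3, -0.3]
finger_gap: 0.995
```

Emit:
carry_out(targets="0 0 0 0 0 0 8.5; 0 0 0 0 0 0 8.5; 0 0 0 0 0 0 8.5")

```text
clock: 10.98
ee_pos: [625.5, -178.1, 54.3]
tool_rot: [0.601, 0.372, -0.601, 0.372]
ft_force: [0.3, 0.1, -0.3]
finger_gap: 0.995
```

Emit:
carry_out(targets="0 0 0 -2 0 0 8.5; 0 0 0 -5 0 0 8.5; 0 0 0 -8 0 0 8.5; 0 0 0 -12 0 0 8.5; 0 0 0 -16 0 0 8.5")

```text
clock: 11.6
ee_pos: [625.6, -177.9, 217.1]
tool_rot: [0.601, 0.372, -0.601, 0.373]
ft_force: [0.4, -0.4, -0.0]
finger_gap: 0.995
```

Emit:
carry_out(targets="0 0 0 -4 0 3 8.5; 0 0 0 -5 0 8 8.5; 0 0 0 -5 0 13 8.5; 0 0 0 -5 0 15 8.5; 0 0 0 -5 0 15 8.5")

```text
clock: 12.22
ee_pos: [557.9, -313.9, 265.0]
tool_rot: [0.602, 0.371, -0.602, 0.372]
ft_force: [0.8, 0.3, -0.0]
finger_gap: 0.994
```

```bash
python3 -c "
from h import *
go(626,-178,175,-26.5)
snap('wrist','w6'); snap('scene','s6'); snap('top','t6')
a=cv2.imread('pics/t6.png');b=cv2.imread('pics/s6.png')
cv2.imwrite('pics/c6.png',np.hstack([cv2.resize(x,(400,400),interpolation=cv2.INTER_CUBIC) for x in (a[100:300,230:430],b[120:290,70:240])]))"
```

```text
t 12.225 pos [ 557.9 -313.9  265. ] yaw -26.6 tilt [-1.     0.001  0.   ] shift cm [ 8.99e+00 -1.00e-02 -1.52e+01] ax -0.1 F [ 0.8  0.3 -0. ] 0.9944253852435294
```

View pics/c6.png

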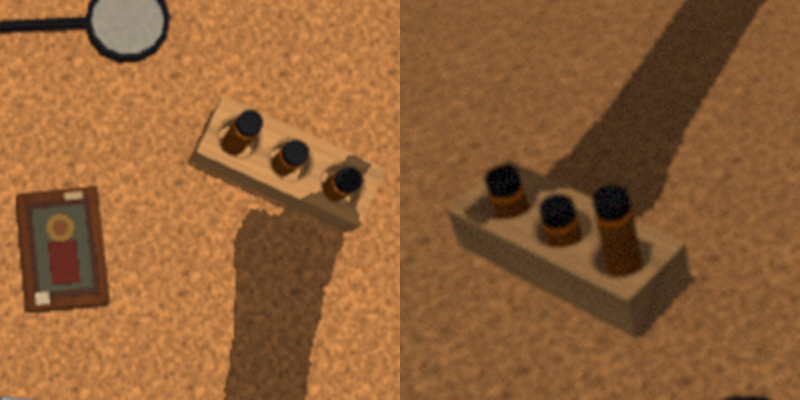

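The tall vial stands upright in the former empty hole (top view cap at (249,123), scene view cap at (612,200)). The icon's corner is at pixel (238.5,197.5), against (238.7,196.5) at the start, so it has not moved.

```bash
python3 -c "
from rig import robot
print(robot.sign_off())"
```

```text
the job is handed in; nothing more can be done
None
```

The tall vial now stands upright in the free hole of the other rack, and the job was handed in at about 12.4 s of the allowed 32 s. I gripped it in the middle hole of the full rack and carried it across with the tool vertical. I let go only after it touched the hole floor: the force was 7 N, and the tool was at 55.6 mm, the same height as at the grip.

- **Last pictures:** the vial is upright in the hole, the two short vials in that rack are standing, and the icon is where it was to within about one pixel. The gripper was well clear of everything.
- **Forces:** the highest reading in any move report was about 7 N.
- **Disagreement:** the wrist and top cameras differed by 3–5 mm on positions, so I aimed midway between them, and the vial went in without touching the rim.
- **Not checked:** I did not look at the full rack again after the final release. Its two short vials were standing when I last saw it, just after lifting the tall vial out.

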